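Put the stain markers back in their cups

TASK

The touch-up on the sunburst guitar is done: put the amber (orange) stain marker into the orange cup of the holder and the dark brown one into the dark brown cup, each cap-down as it stands now and dropped fully to the bottom of its cup.

Things in the scene. Friction and masses are not known exactly. Their poses are not given: they have to be found in the camera images.
- amber_center (a point): Amber stain marker: a round stick 24 mm in diameter, 120 mm tall, 30 to 65 g, standing loose and upright on its black cap (lowest 36 mm); the barrel above is bright amber orange. This point is its centre, 60 mm below its top; z points up along it. Grip it above the middle. Other markers stand 100 mm or more away, centre to centre.
- walnut_center (a point): Walnut stain marker: a round stick 24 mm in diameter, 120 mm tall, 30 to 65 g, standing loose and upright on its black cap (lowest 36 mm); the barrel above is dark brown. This point is its centre, 60 mm below its top; z points up along it. Grip it above the middle. Other markers stand 100 mm or more away, centre to centre. Red and ivory ones are not wanted.
- amber_cup (a point): Orange cup of the fixed marker holder: centre of its mouth, at rim height, 88 mm above the table. Rim 68 mm across outside, 60 mm inside, narrowing over the top 22 mm to a 34 mm bore; inner floor 74 mm below this point. z up, y along the holder's wooden foot (100 x 220 mm, 10 mm thick); its two cups are 120 mm apart. Starts empty; a seated marker stands 46 mm out of it.
- walnut_cup (a point): Dark brown cup of the fixed marker holder: centre of its mouth, at rim height, 88 mm above the table. Rim 68 mm across outside, 60 mm inside, narrowing over the top 22 mm to a 34 mm bore; inner floor 74 mm below this point. z up, y along the holder's wooden foot (100 x 220 mm, 10 mm thick); its two cups are 120 mm apart. Starts empty; a seated marker stands 46 mm out of it.
Things that resemble listed ones, but are neither listed nor needed, are in the scene too. Leave any blue look-alike of the part that bears walnut_center alone. Leave any blue look-alike of the part that bears amber_center alone.

How it is judged (in metres and radians):
At the end, for the whole second after the job is handed in: Both markers stand cap-down at the bottom of the cup of their own colour: centre within 15 mm of the cup's axis seen from above, at least 4 mm below rim height (seated it is 14 mm below), and leaning by less than 17 degrees (horizontal distance between amber_center and amber_cup below 0.015 m and z of amber_center in the frame of amber_cup below -0.004 m and angle between each of amber_center, walnut_center's own z axis and vertical below 0.3 rad and horizontal distance between walnut_center and walnut_cup below 0.015 m and z of walnut_center in the frame of walnut_cup below -0.004 m); the robot touches nothing.
It also fails if it takes over 59 s, if anything falls off the work surface, if the arm or the gripper's body presses on something with over 40 N, if the wrist force passes 120 N, or if a joint passes its speed limit or range.

ROBOT

A 7-joint arm with a two-finger parallel gripper is mounted at the origin on the work surface. World frame = base frame: x ahead of the robot, y to its left, z up, the work surface at z = 0. Lengths are in mm, angles in rad, forces in N, time in s.
With the tool pointing down it reaches from about 400 to 875 mm from the base axis. Payload 19.3 kg.
Tool frame: the origin (TCP) lies at the very end of the fingers, on their centre line; the grasp point (between the pads) lies 19 mm behind it (grip_point_offset is the z of the grasp point in the tool frame, in mm); z points along the fingers, x is the direction in which the jaws open and shut, and the axes are right-handed (so a half turn about z gives the same grasp; the last joint's range is limited). The gripper opens to 85 mm and grips with 20 to 120 N. Pads are 22 mm wide; open, the fingers measure 114 mm over their backs; the gripper's body (76 mm by 85 mm) begins 54 mm behind the grasp point. The pads swing forward as they close: fully open they stand 13 mm farther back than shut.
Start: joints at [-1.215, 0.521, -0.036, 1.599, 0.021, 1.021, -0.113], TCP at [258.173, 569.176, 231.291] pointing down, gripper open.
Joint ranges: [-2.91, 2.91], [-0.3, 2.13], [-1.5, 1.42], [0.17, 2.43], [-1.26, 4.41], [0.16, 1.93], [-2.52, 2.52]. Speed limits (rad/s): [1.89, 1.89, 2.39, 2.39, 3.01, 3.01, 3.01].

INTERFACE

Orientations are given as a 3x3 rotation matrix whose columns are the frame's x, y, z axes.
In Python, from workcell import movep, movel, goto_joints, open_gripper, clamp, wait, inverse_kinematics, read_state, camera, PlanningError, finish_job, grip_point_offset gives the robot as it stands. Calls block until the motion is done:
- movep(position, orientation): joint-space move of the TCP to a pose.
- movel(position, frame=None, max_speed=150, guard=None): straight line of the TCP; frame=None keeps the orientation; max_speed is the mean speed in mm/s. With guard (N) it stops when the force on the tool has changed by that much, and returns True; else False.
- goto_joints(angles): joint-space move.
- open_gripper() and clamp(): open the fingers fully, or close them until they stop; the grip force is fixed at half the most.
- wait(seconds).
- inverse_kinematics(position, orientation): joint angles nearest the present ones, or None.
- read_state(): the state.
- camera(name): name is "scene" or "top"; returns a dict with "image" (400x640x3 uint8, blue, green, red), "range_z" (400x640 float32, mm along the optical axis (not along the pixel's ray), 0 where there is no reading), "fx", "fy", "cx", "cy" (pixels), "cam_to_world" (4x4, takes a point from camera to world coordinates). Camera axes: x right, y up, looking along -z (the intrinsics and any distortion apply to the point x, -y, -z); pixel columns grow to the right and rows downward; lengths in mm; the calibration is good to about 2 mm. A picture is of the moment at which its call begins.
A pose or a line that the arm cannot do raises PlanningError and nothing moves.
- finish_job(): hands the job in, once; it reports no verdict.
The state is a dict: "time": time; "qpos": joint angles; "qvel": joint speeds; "joint_efforts": joint torques, N m; "eef_pos": TCP position; "tool_rot": TCP orientation; "ft_force": force on the tool from outside, world axes, zero at the start; "torque": the same for the moment, N m; "finger_gap": finger opening in mm.
Only numpy, scipy, OpenCV 4.12 (cv2) and the standard library are available. Lean on these libraries where they do the work, as an engineer would, in place of code of your own. Each camera call takes 0.05 s, during which the arm holds its last target.

## Working session

There is one attempt and no reset: what is moved stays moved. The work goes in short steps, each a Python script; the robot and the scene stay as the last script left them, time stands still between calls to the robot, and variables do not carry over. Pictures are saved under pics/ and viewed, and the job is handed in when it is done.

```bash
mkdir -p pics; ls; python3 - <<'E'
from workcell import *
import cv2,numpy as np,pickle
d={n:camera(n) for n in("scene","top")}
pickle.dump(d,open("c0.pkl","wb"))
for n in d:
    cv2.imwrite(f"pics/{n}0.png",d[n]["image"]); print(n,[d[n][k] for k in("fx","fy","cx","cy")],d[n]["cam_to_world"].round(3).tolist(), [k for k in d[n]])
s=read_state();print(s["time"],s["eef_pos"],s["tool_rot"],s["finger_gap"],grip_point_offset)
E
```

```text
pics
scene [435.4338831249719, 435.4338831249719, 319.67139861763894, 199.40907974543092] [[-0.891, -0.25, 0.38, 950.916], [0.455, -0.506, 0.733, 809.716], [0.01, 0.825, 0.564, 681.91], [0.0, 0.0, 0.0, 1.0]] ['image', 'range_z', 'fx', 'fy', 'cx', 'cy', 'cam_to_world']
top [507.4464836868887, 507.4464836868887, 319.58150782158935, 208.08101289716873] [[0.012, 0.998, -0.058, 462.944], [-1.0, 0.013, 0.013, 30.532], [0.014, 0.058, 0.998, 1237.768], [0.0, 0.0, 0.0, 1.0]] ['image', 'range_z', 'fx', 'fy', 'cx', 'cy', 'cam_to_world']
0.1 [258.09787443 568.90735235 230.78430345] [[ 4.13084138e-01  9.10692801e-01 -3.41700586e-04]
 [ 9.10692320e-01 -4.13084272e-01 -9.39456591e-04]
 [-9.96707492e-04  7.68905165e-05 -9.99999500e-01]] 85.37888455320112 -18.700000000000003
```

View pics/scene0.png

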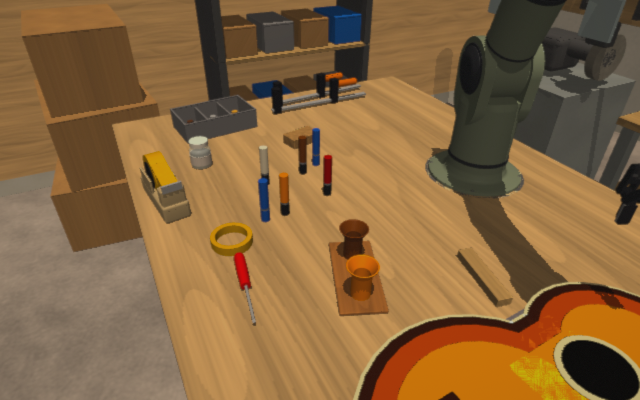

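View pics/top0.png

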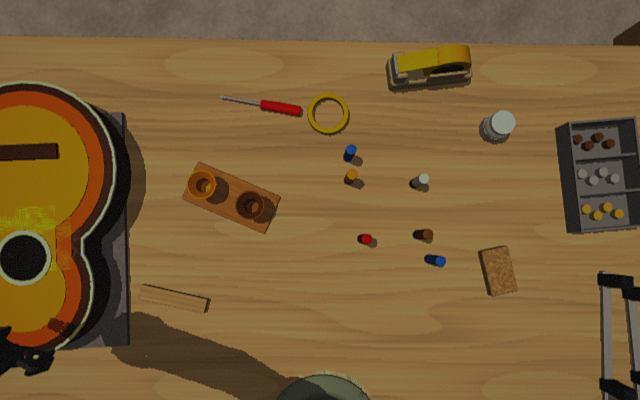

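The scene view shows the amber marker at (284,195), walnut at (303,155) and the cups at (362,275) orange and (353,235) brown. The top view shows amber at (351,177), walnut at (424,235), and the cups at (201,184) and (251,206). Each wanted marker has a blue one close by. Next I'll measure them.

```bash
cat > vis.py <<'E'
import cv2,numpy as np
def world(c,u,v,z):
    # pixel+range -> world
    p=np.stack([(u-c["cx"])/c["fx"]*z,-(v-c["cy"])/c["fy"]*z,-z,np.ones_like(z)])
    return (c["cam_to_world"]@p)[:3].T
def ray_plane(c,u,v,h):
    M=c["cam_to_world"];d=M[:3,:3]@np.array([(u-c["cx"])/c["fx"],-(v-c["cy"])/c["fy"],-1.]);o=M[:3,3]
    return o+d*(h-o[2])/d[2]
def cloud(c,box):
    u0,u1,v0,v1=box
    vv,uu=np.mgrid[v0:v1,u0:u1].astype(float); z=c["range_z"][v0:v1,u0:u1].astype(float)
    m=z>0
    return world(c,uu[m],vv[m],z[m]),c["image"][v0:v1,u0:u1][m]
E
python3 - <<'E'
import pickle,numpy as np,cv2
from vis import *
d=pickle.load(open("c0.pkl","rb"))
t,s=d["top"],d["scene"]
def circ(P):
    A=np.c_[2*P[:,:2],np.ones(len(P))];b=(P[:,:2]**2).sum(1);x=np.linalg.lstsq(A,b,rcond=None)[0];return x[:2],np.sqrt(x[2]+x[:2]@x[:2])
for n,bt,bs in [("amber",(338,366,166,192),(276,293,170,217)),("walnut",(410,438,224,246),(296,310,132,176)),("blueA",(340,362,142,164),(256,273,175,223)),("blueW",(422,450,250,270),(309,323,125,168)),
  ("red",(355,380,230,250),(320,335,152,198)),("ivory",(406,434,170,192),(256,272,144,188))]:
    P,_=cloud(t,bt);Q=P[P[:,2]>100]
    R,_=cloud(s,bs);R=R[(R[:,2]>45)&(R[:,2]<130)]
    print(n,"top:",len(Q),Q.mean(0).round(1),((Q.max(0)+Q.min(0))/2).round(1),np.ptp(Q,axis=0).round(0),Q[:,2].max().round(1),"| scene:",len(R),R.mean(0).round(1),R[:,2].max().round(1),"circ",*[np.round(x,1) for x in circ(R[R[:,2]<115])])
for n,bt,bs in [("acup",(180,225,160,210),(340,385,250,305)),("wcup",(228,276,182,228),(332,375,215,260))]:
    for c,b in((t,bt),(s,bs)):
        P,_=cloud(c,b);Q=P[(P[:,2]>82)&(P[:,2]<94)]
        if len(Q)>10: print(n,len(Q),Q.mean(0).round(1),"fit",*[np.round(x,1) for x in circ(Q)],Q[:,2].max().round(1))
cv2.imwrite("pics/topz.png",cv2.resize(t["image"][130:280,170:460],None,fx=2.7,fy=2.7,interpolation=cv2.INTER_CUBIC))
E
```

```text
amber top: 96 [602.7 -53.4 118.3] [603.  -53.4 113. ] [22. 21. 23.] 124.4 | scene: 272 [607.7 -49.6  87.7] 123.0 circ [605.7 -54.9] 9.9
walnut top: 104 [ 473.1 -221.5  117.6] [ 473.7 -222.1  112.7] [22. 22. 21.] 123.2 | scene: 211 [ 477.6 -219.1   86.8] 123.6 circ [ 475.1 -223.9] 10.3
blueA top: 98 [658.4 -51.3 118.4] [658.5 -52.2 113.3] [22. 23. 22.] 124.2 | scene: 288 [663.4 -47.1  88. ] 123.4 circ [661.5 -52.6] 10.2
blueW top: 109 [ 414.5 -249.7  116.9] [ 414.2 -251.   111.9] [23. 23. 24.] 123.8 | scene: 202 [ 418.8 -247.2   87.3] 122.8 circ [ 417.  -251.3] 9.4
red top: 96 [461.1 -87.2 118.3] [461.  -87.3 112.6] [22. 22. 25.] 125.1 | scene: 241 [466.2 -83.7  88.2] 123.2 circ [463.5 -88.2] 9.9
ivory top: 106 [ 596.1 -212.8  117.5] [ 596.  -213.2  113.6] [22. 22. 23.] 125.0 | scene: 315 [ 618.4 -163.4   95.5] 123.6 circ [ 630.8 -127.4] 86.8
acup 245 [581.8 288.1  86.7] fit [580.  285.4] 29.9 93.2
acup 283 [577.3 277.9  86.8] fit [581.8 284.6] 30.2 91.2
wcup 249 [534.5 176.5  86.5] fit [534.4 174.8] 30.0 92.5
wcup 333 [543.5 196.8  86.8] fit [546.9 206.3] 53.6 91.3
```

View pics/topz.png

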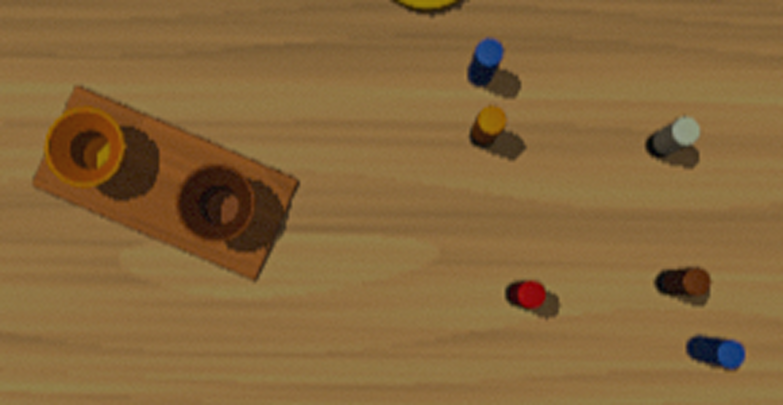

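```bash
cat > act.py <<'E'
import numpy as np
from workcell import *
POS=dict(amber=(604,-54),walnut=(474.3,-222.7)); CUP=dict(amber=(580.8,285),walnut=(534.6,175))
JAW=dict(amber=(0,1),walnut=(.44,-.9))
def R(a):
    a=np.array([*a,0.]);a/=np.linalg.norm(a);z=np.array([0,0,-1.]);return np.c_[a,np.cross(z,a),z]
def best(p,angs):
    q0=read_state()["qpos"];o=[]
    for t in angs:
        r=R((np.cos(t),np.sin(t)));q=inverse_kinematics(p,r)
        if q is not None:o.append((np.abs((np.array(q)-q0)[:7]).max(),t,r))
    return min(o,key=lambda x:x[0])
def pick(n):
    x,y=POS[n];t=np.arctan2(*JAW[n][::-1])
    b=best([x,y,225],[t,t+np.pi]);print("pick",b[:2])
    movep([x,y,225],b[2]);print("guard",movel([x,y,79],max_speed=120,guard=8));clamp()
    s=read_state();print(s["time"],s["finger_gap"],s["eef_pos"].round(1))
    movel([x,y,235],max_speed=120);s=read_state();print(s["time"],s["finger_gap"],s["ft_force"].round(2))
E
python3 - <<'E'
from act import *
import cv2,pickle
pick("amber")
d={n:camera(n) for n in("scene","top")};pickle.dump(d,open("c1.pkl","wb"))
cv2.imwrite("pics/scene1.png",d["scene"]["image"])
E
```

```text
pick (np.float64(1.0596461109911004), np.float64(4.71238898038469))
guard False
4.5833 22.90972311653445 [604. -54.  79.]
6.0333 22.75094897978066 [ 0.08 -0.2  -0.58]
```

View pics/scene1.png

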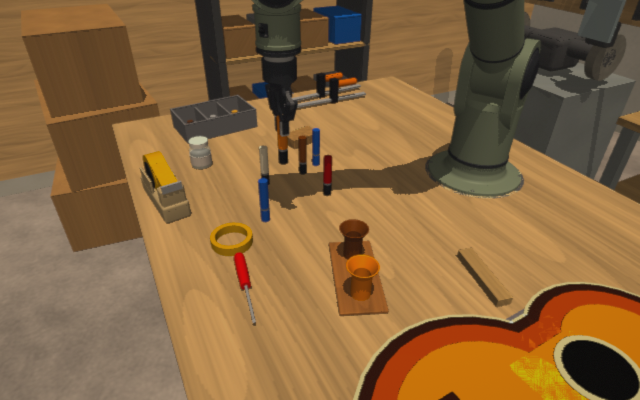

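The scene picture shows amber held upright at about (283,145), with the other markers undisturbed. Next I'll measure its axis in the hand, then place it.

```bash
python3 - <<'E'
import pickle,numpy as np,cv2
from vis import *
c=pickle.load(open("c1.pkl","rb"))["scene"]
hsv=cv2.cvtColor(c["image"],cv2.COLOR_BGR2HSV)
P,col=cloud(c,(270,296,110,168))
near=np.linalg.norm(P[:,:2]-[604,-54],axis=1)<25
P=P[near]
for a,b in((150,165),(165,180),(180,195),(195,210),(210,225)):
    Q=P[(P[:,2]>a)&(P[:,2]<b)]
    if len(Q): print(a,len(Q),Q.mean(0).round(1),((Q.max(0)+Q.min(0))/2).round(1))
# bottom mean surface point is ~ centre + ~9 toward camera
print(P[:,2].min())
E
python3 - <<'E'
from act import *
x,y=CUP["amber"]
b=best([x,y,235],np.arange(0,2*np.pi,np.pi/12));print(b)
E
```

```text
150 26 [608.4 -46.7 161.1] [606.3 -51.  160.9]
165 56 [608.  -46.3 172.6] [606.2 -49.7 172.5]
180 56 [607.6 -46.9 187.8] [605.8 -48.2 187.6]
195 56 [606.9 -45.9 202.9] [605.5 -47.6 202.4]
210 57 [608.4 -46.8 217.4] [604.9 -51.2 217.3]
157.04440874235365
(np.float64(0.36645307124399373), np.float64(5.759586531581287), array([[ 0.8660254, -0.5      ,  0.       ],
       [-0.5      , -0.8660254,  0.       ],
       [ 0.       , -0.       , -1.       ]]))
```

```bash
cat >> act.py <<'E'
def place(n):
    x,y=CUP[n]
    b=best([x,y,235],np.arange(0,2*np.pi,np.pi/12));movep([x,y,235],b[2])
    g=movel([x,y,95.5],max_speed=80,guard=8);s=read_state();print("guard",g,s["time"],s["eef_pos"].round(1),s["ft_force"].round(1),s["finger_gap"])
    return g
def rel(n):
    open_gripper();x,y=CUP[n];movel([x,y,235],max_speed=150);print(read_state()["time"])
E
python3 - <<'E'
from act import *
import cv2,pickle
g=place("amber")
if not g: rel("amber")
d={n:camera(n) for n in("scene","top")};pickle.dump(d,open("c2.pkl","wb"))
cv2.imwrite("pics/scene2.png",d["scene"]["image"])
E
```

```text
guard False 9.3083 [581.  285.1  95.9] [ 0.4 -0.6 -0.5] 22.625910425215825
11.025
```

View pics/scene2.png

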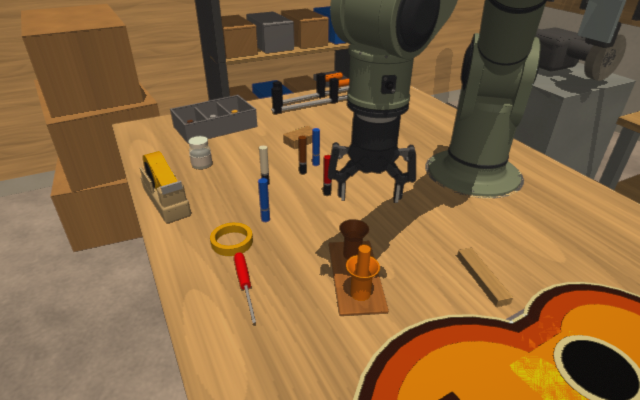

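Amber stands in the orange cup at (363,258), upright and seated low. The gripper is open and clear. Walnut is next.

```bash
python3 - <<'E'
from act import *
import cv2,pickle
pick("walnut")
d={n:camera(n) for n in("scene","top")};pickle.dump(d,open("c3.pkl","wb"))
cv2.imwrite("pics/scene3.png",d["scene"]["image"])
E
```

```text
pick (np.float64(0.6188586667112402), np.float64(-1.1160770519739271))
guard False
14.9667 22.956208071395192 [ 474.4 -222.7   79.2]
16.4167 22.98801891874368 [-0.55 -0.55 -0.56]
```

View pics/scene3.png

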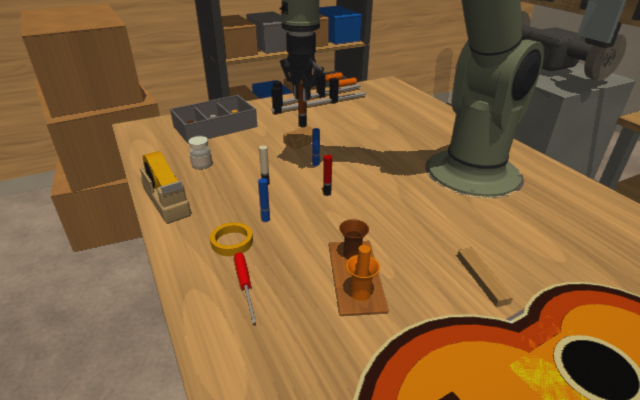

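Walnut is held upright at about (303,105), and the blue one next to it at (316,147) is undisturbed. I'll place it now.

```bash
python3 - <<'E'
from act import *
from vis import *
import cv2,pickle
g=place("walnut")
if not g:
    rel("walnut")
    movep([480,-60,300],np.array(read_state()["tool_rot"]))
d={n:camera(n) for n in("scene","top")};pickle.dump(d,open("c4.pkl","wb"))
t,s=d["top"],d["scene"]
for n,b in(("amber",(175,225,155,210)),("walnut",(225,276,178,228))):
    P,_=cloud(t,b);Q=P[P[:,2]>120];print(n,len(Q),Q.mean(0).round(1),((Q.max(0)+Q.min(0))/2).round(1),CUP[n])
cv2.imwrite("pics/scene4.png",np.vstack([cv2.resize(s["image"][190:330,280:480],(640,448)),cv2.resize(t["image"][150:250,160:300],(210,150))[:, :].repeat(1,0) if 0 else np.zeros((1,640,3),np.uint8)]))
cv2.imwrite("pics/top4.png",t["image"]);print(read_state()["time"])
E
```

```text
guard False 19.9 [534.8 175.1  95.9] [-0.4  0.9 -0.5] 22.61919949658644
21.6167
amber 104 [580.  285.5 133.2] [580.4 286.1 129.2] (580.8, 285)
walnut 99 [534.  174.  132.9] [534.2 174.5 130.3] (534.6, 175)
22.7
```

View pics/scene4.png

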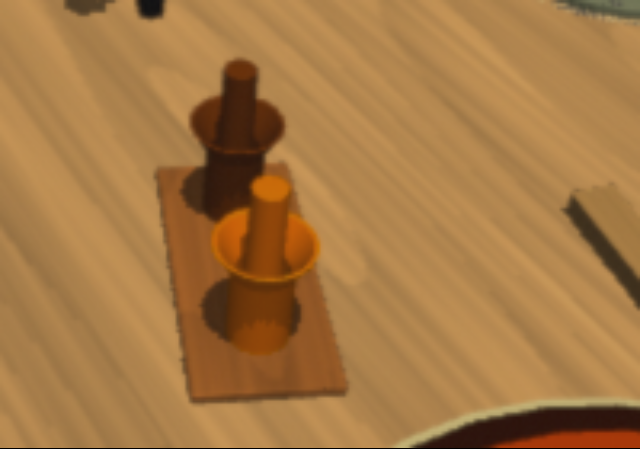

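View pics/top4.png

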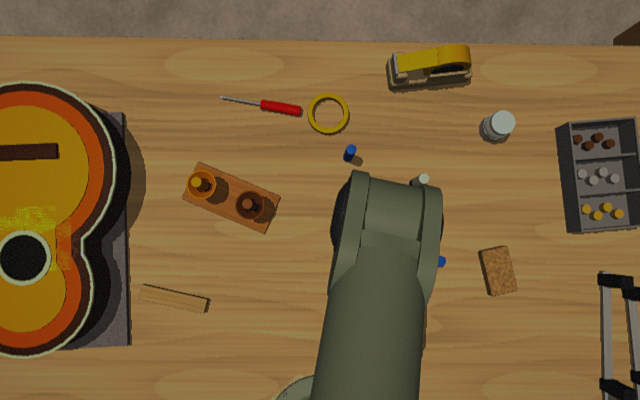

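Both markers are seated: their tops are at z of about 133 mm (134 expected) and within about 1 mm of the cup axes. In the top view they stand at (201,183) and (250,205), upright. The arm is clear, so I'm handing in.

```bash
python3 -c "
from workcell import *
print(finish_job(), read_state()['ft_force'])"
```

```text
the job is handed in; nothing more can be done
the job is handed in; nothing more can be done
```

The amber marker is in the orange cup and the dark brown one is in the dark brown cup, both cap-down. I handed the job in at about 23 s of the 59 s allowed.

- **Method:** I located the markers and cups from the range images of both cameras. I gripped each marker near its top with the jaws turned away from the blue marker beside it. Each marker was then lowered under a force guard to about 2.5 mm above the cup floor and released.
- **Final position:** In the last pictures the marker tops measured about 133 mm high, against 134 mm expected when seated. They were about 1 mm from the cup axes and looked upright by eye; I didn't measure the lean.
- **Force and clearance:** The guard never tripped, and the open gripper was well clear of everything.
- **Disagreements:** The two cameras differed by 1–3 mm on the starting marker positions, so I averaged them. One circle fit of the brown cup, from the scene camera, was bad (radius 54 mm instead of 30 mm). I ignored it and used the top-view fit, which matched the 120 mm cup spacing.

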